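# Candle the outsize egg

## Task

Check the outsize egg for a double yolk: first charge the dynamo torch on its stand with two full squeezes of its sprung lever, letting the lever spring right out again after each. Then pick the biggest of the three raw eggs off the wooden board, gripping it gently, and hold it up in the air in front of the torch so that I can look: egg lying level along the beam, its blunt end to the lens, centred on the lens and about 2 cm short of it without touching. Finish while still holding it there, and leave the other eggs, the pepper mill and the green-capped spice jar where they are.

Things in the scene. Friction and masses are not known exactly. Their poses are not given: they have to be found in the camera images.
- torch: Grey and black squeeze-lever torch clamped level on a fixed stand (round foot 100 mm across, thin column). Origin: underside of the foot, centre. x: the way it shines, level; z up. Axis 160 mm up; tail at x = -100 mm, lens at +55. Handle 30 wide, 36 high; column and 43 mm clamp at x = 3 to 21, clamp screw out to y = +33, head 43 across. The lever is on the -y side, facing the robot
- torch_lens (a point): Centre of the round lens at the torch's front end, 160 mm above the worktop; axes as the torch's: x is the beam, pointing out of the lens. A wall cabinet overhangs the back of the worktop (from about 0.6 m ahead of the robot, 0.5 m up): swing the arm across nearer the robot
- torch_squeeze (a point): Where to squeeze, on the handle's axis 67 mm behind the torch's origin, 160 mm up, axes as the torch's, free above and below. One finger goes on the handle's +y face (15 mm off), the other on the lever's outside: 41 mm off to -y when out (44 at the edge of a 20 mm pad), 27 when home. So 58 mm overall out, 42 home; the middle when home is 6 mm to -y of this point
- torch_lever (a joint): The torch's sprung lever, rad: 0 = out (rest), 0.25 = fully home (full from 0.19; out below 0.03). Black bar 80 mm long, 22 high, 8 thick, hinged on an upright pin near the head, 12 mm behind the torch's origin; the free end is towards the tail. At the squeezing point it takes 3 N to start and 9 N to be home; it springs back by itself
- egg_board: Fixed light wooden board 240 x 80 mm on battens, top 30 mm above the worktop, with three 41 x 30 mm slots in a row, 70 mm apart, an egg lying on its side in each, and a narrow hand slot across one end. Origin: on the worktop under the middle slot. x: along the row to the hand-slot end (nearer the torch); z up. All eggs lie along x, blunt ends to +x
- egg_big: The outsize raw egg, in any of the three slots: 68 mm long, 47 thick, 76 to 120 g (the others: 56 x 43, same shell). Origin: on its axis at the thickest place, 30 mm from the blunt and 38 from the pointed end, at first 49 mm above the worktop. x: along the axis to the blunt end. Grip it across the thickest place, 5 to 10 N will do; over 25 N on a finger cracks it. Free at both sides
- egg_big_blunt (a point): Middle of the blunt end of the outsize egg, on its axis; axes as the egg's (x out of the blunt end)
- egg_a: An ordinary raw egg, 56 x 43 mm, in another slot of the board; stays where it is. Origin: on its axis at the thickest place
- egg_b: The other ordinary raw egg, 56 x 43 mm, in the remaining slot; stays where it is. Origin: on its axis at the thickest place
- mill: Wooden pepper mill, 58 mm across, 150 mm high, standing at the front edge on the left by the hob; stays where it is. Origin: centre of its underside
- spice_jar: Spice jar with a green cap, 46 mm across, 106 mm high, to the left of the mill; stays where it is. Origin: centre of its underside

How it is judged:
On the way, in this order (a step that is already met when the one before it is completed fails the run):
1. the lever is squeezed fully home (value of joint torch_lever above 0.19 rad), for 0.1 s.
2. the lever has sprung right out (value of joint torch_lever below 0.03 rad), for 0.1 s.
3. the lever is squeezed fully home a second time (value of joint torch_lever above 0.19 rad), for 0.1 s.
4. the lever has sprung right out again (value of joint torch_lever below 0.03 rad), for 0.1 s.
5. the outsize egg is held in front of the lens, blunt end to it (x of egg_big_blunt in the frame of torch_lens between 0.008 and 0.036 m and y of egg_big_blunt in the frame of torch_lens between -0.012 and 0.012 m and z of egg_big_blunt in the frame of torch_lens between -0.012 and 0.012 m and x of egg_big in the frame of torch_lens above 0.03 m and angle between the x axis of egg_big and the x axis of torch_lens, either way round below 0.26 rad and contact force between egg_big and the fingers above 1 N and contact force between egg_big and torch below 0.2 N), for 0.3 s.
At the end, for the whole second after the job is handed in: Outsize egg gripped, still, in the air, not touching the torch: blunt end 8 to 36 mm before the lens, within 12 mm of its centre line sideways and in height, long axis within 15 degrees of the beam; lever out; other eggs, mill, spice jar within 20 mm of where they stood (all of step 5 and height (world z) of egg_big above 0.13 m and linear speed of egg_big below 0.02 m/s and value of joint torch_lever below 0.03 rad and distance of each of egg_a, egg_b, mill, spice_jar from where it was at the start of the episode below 0.02 m); the arm keeps its last pose, push and grip.
It fails at once if the raw egg is squeezed hard enough to crack (over about 25 N on a finger) (contact force between egg_big and the fingers above 50 N).
It fails at once if the other eggs or the bystanders are displaced (distance of any of egg_a, egg_b, mill, spice_jar from where it was at the start of the episode above 0.03 m).
It also fails if it takes over 58 s, if anything falls off the work surface, if the arm or the gripper's body presses on something with over 40 N, if the wrist force passes 120 N, or if a joint passes its speed limit or range.

## Robot

A 7-joint arm with a two-finger parallel gripper is mounted at the origin on a cart in front of the work surface, level with it; the furniture and walls round the work are solid. World frame = base frame: x ahead of the robot, y to its left, z up, the work surface at z = 0. Lengths are in m, angles in rad, forces in N, time in s.
With the tool pointing down it reaches from about 0.425 to 0.825 m from the base axis. Payload 3.6 kg.
Tool frame: the origin (TCP) lies midway between the tips of the shut fingers; the grasp point (between the pads) lies 19 mm behind it; z points along the fingers, y is the line along which they close (so a half turn about z gives the same grasp; the last joint's range is limited). The gripper opens to 85 mm and grips with 20 to 120 N. Pads are 22 mm wide; open, the fingers measure 114 mm over their backs; the gripper's body (76 mm by 85 mm) begins 54 mm behind the grasp point. The pads swing forward as they close: fully open they stand 13 mm farther back than shut.
Start: joints at [-1.238, 0.615, -0.013, 1.423, 0.008, 1.103, -0.04], TCP at [0.228, 0.609, 0.231] pointing down, gripper open.
Joint ranges: [-3.12, 3.12], [-0.3, 2.06], [-1.34, 1.32], [0.26, 2.42], [-1.36, 4.5], [0.01, 1.98], [-2.84, 2.84]. Speed limits (rad/s): [2.79, 2.79, 3.14, 3.14, 3.14, 3.14, 3.14].

## Interface

Orientations are given as [roll, pitch, yaw] about the fixed x, y, z axes, in that order (R = Rz(yaw) Ry(pitch) Rx(roll)).
In Python, from rig import manip, camera, order gives the robot as it stands. Calls block until the motion is done:
- manip.movep(position, orientation): joint-space move of the TCP to a pose.
- manip.move_linear(position, frame=None, feed=0.15): straight line of the TCP; frame=None keeps the orientation; feed is the mean speed in m/s.
- manip.movej(angles): joint-space move.
- manip.set_gripper(opening, force=None): finger opening in m; force is the grip in N (None keeps the last); returns when the fingers have stopped.
- manip.dwell(seconds).
- manip.ik(position, orientation): joint angles nearest the present ones, or None.
- camera(name): name is "scene" or "top" or "wrist"; returns a dict with "frame" (384x512x3 uint8, red, green, blue), "depth" (384x512 float32, m along the optical axis (not along the pixel's ray), 0 where there is no reading), "fx", "fy", "cx", "cy" (pixels), "k1" (the pictures are not rectified: a ray, as slopes to the right and down, at radius r is drawn at 1 + k1 r^2 times it, then the intrinsics apply), "xyz" and "orientation" of the camera in the world; the wrist camera has in their place "mount" (4x4, takes a point from camera to tool coordinates, whose origin is the TCP and whose axes are the flange's). Camera axes: x right, y up, looking along -z (the intrinsics and any distortion apply to the point x, -y, -z); pixel columns grow to the right and rows downward; lengths in m; the calibration is good to about 2 mm. A picture is of the moment at which its call begins: read the wrist's pose just before it.
A pose or a line that the arm cannot do raises manip.Unreachable and nothing moves.
- order.finish_job(): hands the job in; it is judged then, once.
Readings, each from a call of its own:
- manip.get_clock(): time.
- manip.get_qpos(): joint angles.
- manip.get_dq(): joint speeds.
- manip.get_effort(): joint torques, N m.
- manip.get_position(): TCP position.
- manip.get_tool_rot(): TCP orientation.
- manip.get_force(): force on the tool from outside, world axes, zero at the start.
- manip.get_torque(): the same for the moment, N m.
- manip.get_opening(): finger opening in m.
- manip.get_gripper_force(): force on a finger pad.
Only numpy, scipy, OpenCV 4.12 (cv2) and the standard library are available. Lean on these libraries where they do the work, as an engineer would, in place of code of your own. Each camera call takes 0.05 s, during which the arm holds its last target. There are 200 camera calls.

## Working session

There is one attempt and no reset: what is moved stays moved. The work goes in short steps, each a Python script; the robot and the scene stay as the last script left them, time stands still between calls to the robot, and variables do not carry over. Pictures are saved under pics/ and viewed, at most 10 in all, crops included, and the job is handed in when it is done.

```bash
ls; mkdir -p pics
cat > h.py <<'E'
import numpy as np, cv2
from scipy.spatial.transform import Rotation as R
from rig import manip, camera, order
def cloud(c):
    h,w=c['depth'].shape
    u,v=np.meshgrid(np.arange(w),np.arange(h))
    K=np.array([[c['fx'],0,c['cx']],[0,c['fy'],c['cy']],[0,0,1.]])
    p=np.stack([u,v],-1).reshape(-1,1,2).astype(float)
    d=(p[:,0]-[c['cx'],c['cy']])/[c['fx'],c['fy']]
    s=d.copy()
    for _ in range(20): s=d/(1+c['k1']*(s**2).sum(1,keepdims=True))
    rays=np.c_[s[:,0],-s[:,1],-np.ones(len(s))]
    return rays.reshape(h,w,3)
def world(c,T=None):
    r=cloud(c)
    if T is None:
        o=c['orientation']; o=np.array(o)
        Rm=o if o.shape==(3,3) else R.from_euler('xyz',o).as_matrix()
        t=np.array(c['xyz'])
    else: Rm,t=T[:3,:3],T[:3,3]
    P=(r*c['depth'][...,None])@Rm.T+t
    P[c['depth']<=0]=np.nan
    return P, r@Rm.T, t
def plane(c_r,t,uv,z):
    d=c_r[int(uv[1]),int(uv[0])]; return t+d*(z-t[2])/d[2]
E
python3 - <<'E'
from h import *
for n in ('scene','top'):
    c=camera(n); np.savez(f'{n}.npz',**c)
    print(n,{k:c[k] for k in c if k not in('frame','depth')})
    cv2.imwrite(f'pics/{n}.png',c['frame'][...,::-1])
print(manip.get_clock(),manip.get_tool_rot(),manip.get_position(), manip.get_opening())
E
```

```text
pics
scene {'fx': 371.8516960825401, 'fy': 371.8516960825401, 'cx': 254.88231495594425, 'cy': 192.66294571101076, 'k1': -0.08447452153561497, 'xyz': array([-0.35465071, -0.41978248,  0.83252976]), 'orientation': array([ 9.12106911e-01, -8.83758428e-04, -1.02850286e+00])}
top {'fx': 373.65072829146993, 'fy': 373.65072829146993, 'cx': 252.97937267378364, 'cy': 191.02617658168097, 'k1': -0.07611700984450671, 'xyz': array([0.27548896, 0.03223063, 1.39068035]), 'orientation': array([ 0.12256808,  0.01805261, -1.55364155])}
0.1 [-3.13925471e+00  2.42715665e-05  2.78292534e+00] [0.22795806 0.60797692 0.2302389 ] 0.08553461377172611
```

View pics/scene.png

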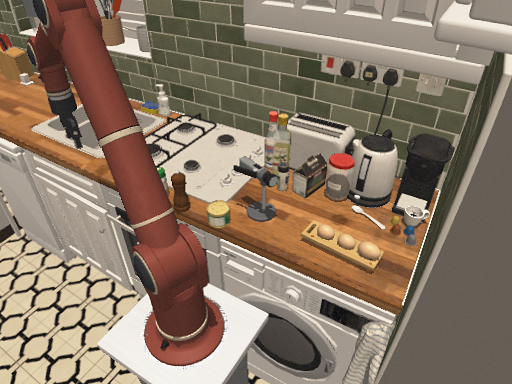

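View pics/top.png

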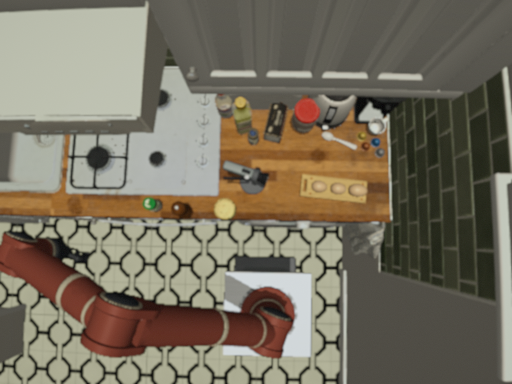

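The scene view shows the torch at about (260,190), with its lens towards the board, and three eggs at (327,232), (347,241) and (368,250). The top view puts the torch at (250,178), tail at (225,167), the board at (335,188), the mill at (180,209) and the jar at (150,204).

Run:
```python
from h import *
from scipy import ndimage as nd
for n in ('scene','top'):
    c=dict(np.load(f'{n}.npz')); c={k:(v.item() if v.ndim==0 else v) for k,v in c.items()}
    P,r,t=world(c); x,y,z=P[...,0],P[...,1],P[...,2]
    hsv=cv2.cvtColor(c['frame'],cv2.COLOR_RGB2HSV)
    box=(300,175,370,205) if n=='top' else (300,215,385,272)
    sub=np.s_[box[1]:box[3],box[0]:box[2]]
    m=np.zeros(z.shape,bool); m[sub]=True
    wt=m&(abs(z)<.012); print(n,'worktop z',np.nanmedian(z[wt]), 'board', np.nanmedian(z[m&(z>.02)&(z<.038)]))
    e=m&(z>.045)
    l,k=nd.label(e)
    for i in range(1,k+1):
        q=P[l==i]
        if len(q)<15: continue
        (cx,cy),(w,h),a=cv2.minAreaRect(q[:,:2].astype(np.float32)); print(' egg',len(q),q.mean(0).round(4),q[:,2].max().round(4),'rect',round(cx,4),round(cy,4),round(w,4),round(h,4),round(a,1))
    bm=m&(z>.02)&(z<.04); q=P[bm]; print(' board',cv2.minAreaRect(q[:,:2].astype(np.float32)))
    box=(215,155,275,195) if n=='top' else (228,155,285,225)
    m=np.zeros(z.shape,bool); m[box[1]:box[3],box[0]:box[2]]=True
    q=P[m&(z>.135)&(z<.20)]
    print(' torch',len(q),q.min(0).round(3),q.max(0).round(3))
    mu=q[:,:2].mean(0);U,S,V=np.linalg.svd(q[:,:2]-mu,full_matrices=False);pr=(q[:,:2]-mu)@V.T
    print('  axis',V[0],mu,pr.min(0),pr.max(0))
    ft=P[m&(z>.004)&(z<.03)]; print(' foot',len(ft),ft.mean(0),ft.min(0),ft.max(0))
    big=cv2.resize(c['frame'][box[1]:box[3],box[0]:box[2]],None,fx=6,fy=6,interpolation=2)
    b2=cv2.resize(c['frame'][sub],None,fx=6,fy=6,interpolation=2)
    W=max(big.shape[1],b2.shape[1]); 
    pad=lambda a:np.pad(a,((0,0),(0,W-a.shape[1]),(0,0)))
    im=np.vstack([pad(big),pad(b2)]); cv2.imwrite(f'pics/c_{n}.png',cv2.resize(im,None,fx=min(1,590/im.shape[0]),fy=min(1,590/im.shape[0]))[...,::-1])
```

```text
scene worktop z -0.0015584812732808984 board 0.028132256894716656
 egg 157 [ 0.4577 -0.1801  0.0565] 0.0664 rect 0.4606 -0.1796 0.035 0.0532 1.6
 egg 171 [ 0.4504 -0.2511  0.0561] 0.0664 rect 0.4527 -0.251 0.0354 0.0509 20.2
 egg 267 [ 0.4431 -0.3208  0.06  ] 0.0725 rect 0.4486 -0.3212 0.0403 0.0645 5.1
 board ((0.45983606576919556, -0.23414158821105957), (0.24284617602825165, 0.08672244101762772), 84.89698028564453)
 torch 628 [0.448 0.006 0.135] [0.525 0.159 0.182]
  axis [-0.18594607 -0.98255995] [0.47752457 0.08025166] [-0.08189597 -0.02609836] [0.07230356 0.03568878]
 foot 1175 [0.57972465 0.16803475 0.01046194] [0.37870671 0.01359404 0.00400189] [0.79804381 0.35696015 0.0299753 ]
top worktop z -0.00137953006876268 board 0.028433316270991993
 egg 138 [ 0.4597 -0.1764  0.0574] 0.0696 rect 0.4605 -0.1782 0.0402 0.0539 2.8
 egg 142 [ 0.4529 -0.246   0.0573] 0.0687 rect 0.4539 -0.2483 0.0399 0.0524 0.9
 egg 184 [ 0.4489 -0.3158  0.0624] 0.0748 rect 0.4506 -0.3194 0.0415 0.0668 2.4
 board ((0.45672571659088135, -0.23487241566181183), (0.24225430190563202, 0.08128892630338669), 84.80474853515625)
 torch 580 [0.447 0.008 0.135] [0.525 0.16  0.184]
  axis [-0.22381215 -0.9746323 ] [0.48397795 0.08560868] [-0.0746415  -0.03492635] [0.07713613 0.03579868]
 foot 451 [0.48312639 0.1114203  0.00956518] [ 0.43213278 -0.01832145  0.0040042 ] [0.58417121 0.2066543  0.02746977]
```

View pics/c_top.png

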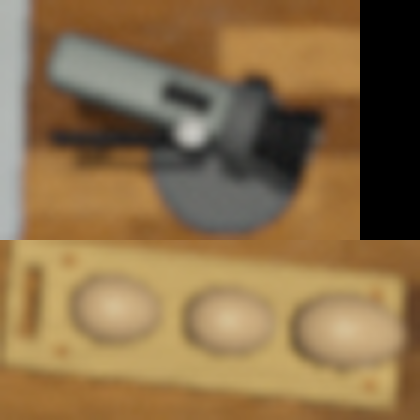

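The crop shows the grey handle running from its tail at (60,55) to the black head at (310,150), with the lever on the robot's side. The outsize egg is the rightmost one, farthest from the torch, and the hand slot is on the left. Next I'll fit the torch axis from the clouds and check reach.

```bash
cat > torch.py <<'E'
from h import *
def fit(P,frame,m):
    z=P[...,2]; hsv=cv2.cvtColor(frame,cv2.COLOR_RGB2HSV)
    q=P[m&(z>.172)&(z<.19)&(hsv[...,2]>110)&(hsv[...,1]<60)][:,:2]   # grey handle top
    # keep the handle part (behind the clamp)
    b=np.array([-.27,-.963]); s=q@b; q=q[s<s.min()+.085]
    r=cv2.minAreaRect(q.astype(np.float32)); 
    mu=q.mean(0);V=np.linalg.svd(q-mu,full_matrices=False)[2][0]; V=V*np.sign(V@b)
    n=np.array([-V[1],V[0]]); w=(q-mu)@n
    lo,hi=np.percentile(w,[1,99]); tail=np.percentile((q-mu)@V,1)
    mid=mu+n*(lo+hi)/2
    return len(q),V,np.degrees(np.arctan2(V[1],V[0])),hi-lo,mid+V*tail,r
E
python3 - <<'E'
from torch import *
for n in ('scene','top'):
    c=dict(np.load(f'{n}.npz')); c={k:(v.item() if v.ndim==0 else v) for k,v in c.items()}
    P,r,t=world(c); 
    box=(215,155,275,195) if n=='top' else (228,155,285,225)
    m=np.zeros(P.shape[:2],bool); m[box[1]:box[3],box[0]:box[2]]=True
    N,V,a,w,tail,rect=fit(P,c['frame'],m); print(n,N,V,a,'w',w,'tail',tail,rect)
    print('  origin',tail+V*.1,'squeeze',tail+V*.033,'lens',tail+.155*V)
    x,y,z=P[...,0],P[...,1],P[...,2]
    hsv=cv2.cvtColor(c['frame'],cv2.COLOR_RGB2HSV)
    q=P[m&(abs(z-.008)<.01)&(hsv[...,1]<70)]; q=q[np.hypot(q[:,0]-.47,q[:,1]-.075)<.1]
    print('  foot',len(q),q.min(0),q.max(0),cv2.minEnclosingCircle(q[:,:2].astype(np.float32)))
for yaw in (-2.9,-1.3,-1.85,1.3,.25,-.25): 
    for rp in ((np.pi,0),):
        print(yaw,[None if k is None else np.round(k,2) for k in (manip.ik([.5,.13,.28],[*rp,yaw]),manip.ik([.45,-.316,.1],[*rp,yaw]),manip.ik([.45,-.04,.141],[*rp,yaw]))])
E
```

```text
scene 110 [-0.37235834 -0.92808904] -111.86113579387431 w 0.03275024873891189 tail [0.51624193 0.15334592] ((0.49963781237602234, 0.1163078173995018), (0.08583970367908478, 0.0360659584403038), 70.0293197631836)
  origin [0.4790061  0.06053701] squeeze [0.50395411 0.12271898] lens [0.45852639 0.00949212]
  foot 409 [ 0.43563825  0.01359404 -0.0013834 ] [0.53006459 0.10870131 0.01788566] ((0.48347362875938416, 0.06038633733987808), 0.04990406706929207)
top 169 [-0.40091401 -0.91611569] -113.63533023718692 w 0.03009831162230453 tail [0.51675919 0.15224507] ((0.5001801252365112, 0.11290761828422546), (0.08683876693248749, 0.032026633620262146), 64.93513488769531)
  origin [0.47666779 0.0606335 ] squeeze [0.50352903 0.12201325] lens [0.45461752 0.01024714]
  foot 234 [ 0.43756301  0.02296643 -0.0012685 ] [0.54129037 0.10981963 0.01772584] ((0.49131688475608826, 0.06860027462244034), 0.057043928653001785)
-2.9 [array([-0.29,  0.36, -0.01,  1.73,  0.  ,  1.05,  1.51]), array([ 0.51,  0.63,  0.1 ,  1.86, -0.1 ,  0.66,  2.48]), array([ 0.04,  0.45,  0.01,  2.08, -0.01,  0.61,  1.86])]
-1.3 [
[... 194 characters left out ...]
  0.37, -0.3 ,  1.73,  0.13,  1.06,  2.44]), array([-0.05,  0.92,  1.13,  1.88, -0.99,  1.04, -1.9 ]), array([ 0.25,  0.46, -0.29,  2.08,  0.22,  0.63,  2.67])]
1.3 [array([-0.63,  0.39,  0.48,  1.74, -0.2 ,  1.06, -0.36]), array([ 0.28,  0.67,  0.46,  1.87, -0.44,  0.7 ,  0.72]), array([-0.27,  0.48,  0.44,  2.09, -0.34,  0.64,  0.13])]
0.25 [array([-0.78,  0.42,  0.71,  1.75, -0.31,  1.09, -1.29]), array([ 0.17,  0.72,  0.65,  1.87, -0.61,  0.76, -0.16]), array([-0.41,  0.52,  0.65,  2.1 , -0.5 ,  0.68, -0.74])]
-0.25 [array([-0.86,  0.46,  0.84,  1.75, -0.38,  1.11, -1.71]), array([ 0.16,  0.72,  0.67,  1.87, -0.63,  0.77, -0.64]), array([-0.46,  0.54,  0.73,  2.1 , -0.56,  0.7 , -1.17])]
```

Run:
```python
from h import *
q=manip.ik([.47,.08,.38],[np.pi,0,1.22]); print(q)
manip.movep([.47,.08,.38],[np.pi,0,1.22])
p=np.array(manip.get_position()); o=np.array(manip.get_tool_rot())
c=camera('wrist')
T=np.eye(4); T[:3,:3]=R.from_euler('xyz',o).as_matrix(); T[:3,3]=p
T=T@np.array(c['mount']); np.savez('wrist1.npz',T=T,**c)
print(c['mount'],p,o,manip.get_clock())
cv2.imwrite('pics/w1.png',c['frame'][...,::-1])
```

```text
[-0.64454536  0.24164575  0.56330815  1.65396938 -0.13359786  1.28461463
 -0.40733863]
[[ 1.79676845e-05  9.50208576e-01  3.11614604e-01  7.99841312e-02]
 [ 9.99999900e-01  1.22027597e-04 -4.29759549e-04 -1.55892874e-04]
 [-4.46386791e-04  3.11614581e-01 -9.50208479e-01 -1.42032937e-01]
 [ 0.00000000e+00  0.00000000e+00  0.00000000e+00  1.00000000e+00]] [0.46992699 0.08164945 0.37948753] [-3.14065615e+00  2.45119555e-04  1.22317612e+00] 2.3
```

View pics/w1.png

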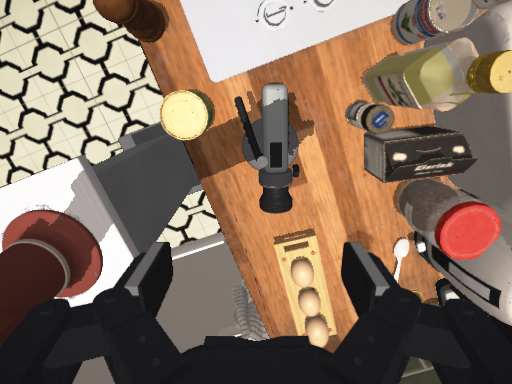

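The wrist view shows the handle from (275,90) to (275,165), the lever on the left at (240,100)–(262,165), the lens edge at about (276,212), and eggs at (301,272), (308,301) and (317,332).

Run:
```python
from torch import *
from scipy import ndimage as nd
c=dict(np.load('wrist1.npz')); T=c.pop('T'); c={k:(v.item() if v.ndim==0 else v) for k,v in c.items()}
P,r,t=world(c,T); z=P[...,2]
m=np.zeros(z.shape,bool); m[75:225,225:305]=True
N,V,a,w,tail,rect=fit(P,c['frame'],m); print(N,V,a,w,'tail',tail,rect)
print('origin',tail+V*.1,'squeeze',tail+V*.033,'lens',tail+.155*V)
hsv=cv2.cvtColor(c['frame'],cv2.COLOR_RGB2HSV)
h=P[m&(z>.13)&(z<.19)]
b=V; n=np.array([-b[1],b[0]])
for nm,(bb,o) in {'fit':(V,tail+V*.1),'foot':(np.array([-.3363,-.9417]),np.array([.4835,.0604]))}.items():
    nn=np.array([-bb[1],bb[0]]); s=(h[:,:2]-o)@bb; u=(h[:,:2]-o)@nn
    print(nm,'s range',s.min(),s.max())
    for k in np.arange(-.1,.06,.01):
        i=(s>=k)&(s<k+.01)&(h[:,2]>.155); j=i&(h[:,2]>.172)
        if i.sum(): print('  %.3f n%d u %.3f %.3f  top u %s zmax %.3f'%(k,i.sum(),u[i].min(),u[i].max(),(u[j].min().round(4),u[j].max().round(4)) if j.sum() else None,h[i,2].max()))
f=P[m&(abs(z-.01)<.012)&(hsv[...,1]<70)]; f=f[np.hypot(f[:,0]-.48,f[:,1]-.06)<.075]
print('foot',len(f),cv2.minEnclosingCircle(f[:,:2].astype(np.float32)),np.percentile(f[:,2],[5,50,95]))
m=np.zeros(z.shape,bool); m[225:350,265:345]=True
print('board z',np.nanmedian(z[m&(z>.02)&(z<.038)]))
l,k=nd.label(m&(z>.042)&(z<.09))
for i in range(1,k+1):
    q=P[l==i]
    if len(q)>30: print(len(q),q.mean(0).round(4),q[:,2].max().round(4),cv2.minAreaRect(q[:,:2].astype(np.float32)))
```

```text
438 [-0.53264964 -0.84633584] -122.18465586765109 0.025988432003802867 tail [0.51982613 0.15498364] ((0.5006538033485413, 0.11574181914329529), (0.08682075142860413, 0.0269655529409647), 65.39567565917969)
origin [0.46656116 0.07035006] squeeze [0.50224869 0.12705456] lens [0.43726543 0.02380158]
fit s range -0.10235586061062284 0.05339461932534052
  -0.100 n223 u -0.015 0.015  top u (np.float64(-0.0142), np.float64(0.0145)) zmax 0.179
  -0.090 n261 u -0.015 0.018  top u (np.float64(-0.014), np.float64(0.0167)) zmax 0.179
  -0.080 n310 u -0.043 0.021  top u (np.float64(-0.0119), np.float64(0.0189)) zmax 0.179
  -0.070 n330 u -0.042 0.024  top u (np.float64(-0.0095), np.float64(0.0222)) zmax 0.180
  -0.060 n322 u -0.036 0.026  top u (np.float64(-0.0062), np.float64(0.0247)) zmax 0.180
  -0.050 n316 u -0.028 0.029  top u (np.float64(-0.024), np.float64(0.0272)) zmax 0.180
  -0.040 n299 u -0.022 0.031  top u (np.float64(-0.0151), np.float64(0.0298)) zmax 0.180
  -0.030 n283 u -0.018 0.032  top u (np.float64(0.0008), np.float64(0.0319)) zmax 0.181
  -0.020 n297 u -0.010 0.035  top u (np.
[... 1991 characters left out ...]
4(-0.0122), np.float64(0.021)) zmax 0.182
  0.050 n32 u -0.017 0.023  top u (np.float64(-0.0121), np.float64(0.0184)) zmax 0.181
foot 797 ((0.4895661473274231, 0.052536189556121826), 0.05902206897735596) [0.00882798 0.01115716 0.01262293]
board z 0.02936697576333125
500 [ 0.4669 -0.1722  0.0575] 0.0667 ((0.46557241678237915, -0.17849786579608917), (0.05052528902888298, 0.04100607708096504), 72.1754379272461)
440 [ 0.4605 -0.2405  0.0569] 0.0663 ((0.4592028558254242, -0.2470267415046692), (0.046974580734968185, 0.04230066388845444), 70.88895416259766)
555 [ 0.4557 -0.3066  0.0612] 0.0723 ((0.45536237955093384, -0.3136088252067566), (0.05194581672549248, 0.0481254868209362), 55.08281707763672)
```

Measurements:
- **Cameras:** they agree to 2–4 mm.
- **Beam yaw:** about -108.5°.
- **Squeeze point:** about (0.507, 0.1235).
- **Lens:** about (0.468, 0.008).

Next, the two squeezes.

```bash
cat >> h.py <<'E'
BY=np.radians(-108.5); B=np.array([np.cos(BY),np.sin(BY),0]); N=np.array([-B[1],B[0],0])
SQ=np.array([.507,.1235,.160]); LENS=np.array([.468,.008,.160]); YT=BY+np.pi
E
python3 - <<'E'
from h import *
D=[np.pi,0,YT]
def st(s): print(s,round(manip.get_clock(),2),np.round(manip.get_position(),4),'open %.4f'%manip.get_opening(),'F',np.round(manip.get_force(),1),'g',np.round(manip.get_gripper_force(),1))
a=SQ-.013*N; a[2]=.139
manip.movep(a+[0,0,.09],D); st('hover')
manip.move_linear(a,feed=.1); st('down')
if np.abs(manip.get_force()).max()<8:
    b=a+.006*N; manip.move_linear(b,feed=.05); st('shift')
    for k in range(2):
        manip.set_gripper(.034,20); manip.dwell(.4); st('squeezed')
        manip.set_gripper(.085,20); manip.dwell(.5); st('released')
c=camera('top'); np.savez('top2.npz',**c)
E
```

```text
hover 2.98 [0.4956 0.1274 0.2298] open 0.0855 F [ 0.8 -0.1  1.2] g 0.0
down 4.03 [0.4953 0.1276 0.1397] open 0.0854 F [ 0.2 -0.1  0.1] g 0.0
shift 4.3 [0.5012 0.1255 0.1395] open 0.0853 F [-0.7 -0.3 -0.1] g 0.0
squeezed 5.17 [0.502  0.1255 0.1397] open 0.0415 F [ 2.9 -1.2  5.2] g 26.9
released 6.17 [0.5004 0.1257 0.139 ] open 0.0847 F [ 1.2 -0.2 -0.3] g 0.0
squeezed 7.04 [0.502  0.1256 0.1397] open 0.0416 F [ 4.6 -0.3  5.1] g 27.0
released 8.04 [0.5004 0.1257 0.139 ] open 0.0849 F [ 0.2 -0.6  0.4] g 0.0
```

Both squeezes closed to 41.5 mm, the size given for lever home, and the lever was released each time. Next I'll move over the egg and measure it close up.

Run:
```python
from h import *
p=np.array(manip.get_position())
manip.move_linear(p-.006*N,feed=.06); p=np.array(manip.get_position())
manip.move_linear([p[0],p[1],.27],feed=.15)
manip.movep([.452,-.317,.17],[np.pi,0,1.481]); manip.dwell(.4)
p=np.array(manip.get_position()); o=np.array(manip.get_tool_rot())
c=camera('wrist'); T=np.eye(4); T[:3,:3]=R.from_euler('xyz',o).as_matrix(); T[:3,3]=p
T=T@np.array(c['mount']); np.savez('wrist2.npz',T=T,**c); print(p,o,manip.get_clock())
cv2.imwrite('pics/w2.png',c['frame'][...,::-1])
P,r,t=world(c,T); z=P[...,2]
from scipy import ndimage as nd
hsv=cv2.cvtColor(c['frame'],cv2.COLOR_RGB2HSV)
print('board z',np.nanmedian(z[(z>.02)&(z<.038)&(hsv[...,1]>70)]))
l,k=nd.label((z>.045)&(z<.08)&(P[...,0]<.55)&(hsv[...,0]<25))
for i in range(1,k+1):
    q=P[l==i]
    if len(q)>300: print(len(q),q.mean(0).round(4),q[:,2].max().round(4),q[q[:,2]>q[:,2].max()-.003].mean(0),cv2.minAreaRect(q[:,:2].astype(np.float32)))
```

```text
[ 0.45223602 -0.31668689  0.17007005] [ 3.14142783e+00 -5.59227231e-05  1.48164480e+00] 11.4917
board z 0.02932494705559449
2424 [ 0.465  -0.1888  0.0585] 0.0669 [ 0.46571673 -0.18086889  0.06477311] ((0.46509599685668945, -0.18969133496284485), (0.03895743936300278, 0.04254195839166641), 84.73985290527344)
2556 [ 0.4591 -0.2487  0.0588] 0.0666 [ 0.45961082 -0.2481771   0.06450733] ((0.4592944085597992, -0.24998581409454346), (0.05464218184351921, 0.042636025696992874), 88.40074920654297)
2787 [ 0.454  -0.3151  0.0638] 0.0722 [ 0.4538427  -0.31840918  0.07023749] ((0.4537085294723511, -0.32037246227264404), (0.06619074940681458, 0.04552954062819481), 83.78842163085938)
511 [ 0.4532 -0.4606  0.0747] 0.08 [ 0.44460544 -0.46061822  0.07863188] ((0.4439476728439331, -0.46056464314460754), (0.0031657966319471598, 0.18688128888607025), 89.97679901123047)
```

View pics/w2.png

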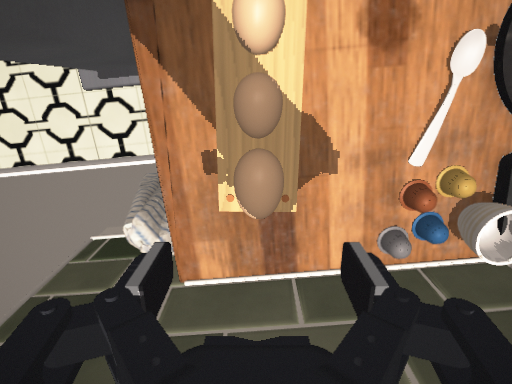

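The outsize egg is centred at pixel (259,183) between the open fingers, blunt end up in the picture. Origin is about (0.4535, -0.3164) with the top at 72 mm, as expected.

Run:
```python
from h import *
def st(s): print(s,round(manip.get_clock(),2),np.round(manip.get_position(),4),'open %.4f'%manip.get_opening(),'F',np.round(manip.get_force(),1),'g',np.round(manip.get_gripper_force(),1))
xy=[.4532,-.3164]
st('hover')
manip.move_linear([*xy,.10],feed=.12)
manip.move_linear([*xy,.034],feed=.06); st('down')
f0=np.array(manip.get_force())
manip.set_gripper(.056,20); st('57')
for z in (.031,.029,.0275,.026):
    manip.move_linear([*xy,z],feed=.04); st(z)
    if np.abs(np.array(manip.get_force())-f0)[2]>4: 
        manip.move_linear([*xy,z+.003],feed=.04); print('touch'); break
for w in np.arange(.053,.040,-.001):
    manip.set_gripper(w,20); g=np.max(manip.get_gripper_force())
    if g>.5: st(w)
    if g>5: break
manip.dwell(.2); st('grip')
```

```text
hover 11.49 [ 0.4521 -0.3168  0.1701] open 0.0851 F [ 0.1 -0.6 -0.5] g 0.0
down 13.47 [ 0.4535 -0.3166  0.0344] open 0.0850 F [ 1.  -0.2 -0.6] g 0.0
57 13.88 [ 0.4533 -0.3164  0.0341] open 0.0561 F [-0.1  0.3  0.1] g 0.0
0.031 14.12 [ 0.453  -0.3162  0.0307] open 0.0559 F [ 0.3 -0.2 -0.6] g 0.0
0.029 14.38 [ 0.4531 -0.3163  0.0288] open 0.0560 F [ 0.1 -0.6  0.1] g 0.0
0.0275 14.62 [ 0.4532 -0.3164  0.0274] open 0.0559 F [-0.1 -0.5  0.1] g 0.0
0.026 14.88 [ 0.4532 -0.3165  0.026 ] open 0.0565 F [ 0.4  0.4 -0.4] g 0.0
0.053 15.09 [ 0.4533 -0.3166  0.0265] open 0.0529 F [-0.3  1.   5.4] g 2.7
0.052 15.31 [ 0.4532 -0.3167  0.0267] open 0.0519 F [-0.8  1.4  7.3] g 3.4
0.051 15.53 [ 0.4532 -0.3167  0.0269] open 0.0509 F [-1.8  1.8  7.5] g 4.0
0.049999999999999996 15.74 [ 0.4532 -0.3167  0.0271] open 0.0500 F [-1.4  0.8  8.4] g 4.5
0.048999999999999995 15.96 [ 0.4531 -0.3168  0.0272] open 0.0489 F [-2.3  1.4  9.3] g 5.1
grip 16.16 [ 0.4531 -0.3168  0.0272] open 0.0491 F [-2.2  1.  10.3] g 5.1
```

The closing fingertips pressed on the board, with 10 N upward. I'll open slightly, rise about 4 mm and close again.

Run:
```python
from h import *
def st(s): print(s,round(manip.get_clock(),2),np.round(manip.get_position(),4),'open %.4f'%manip.get_opening(),'F',np.round(manip.get_force(),1),'g',np.round(manip.get_gripper_force(),1))
manip.set_gripper(.055,20)
manip.move_linear([.4532,-.3164,.0295],feed=.04); st('up')
for w in np.arange(.050,.036,-.0007):
    manip.set_gripper(w,20); g=np.max(manip.get_gripper_force()); st(round(w,4))
    if g>7: break
    if abs(manip.get_force()[2])>4: print('board?'); break
manip.dwell(.2); st('grip')
```

```text
up 16.64 [ 0.4533 -0.3163  0.0294] open 0.0553 F [ 0.2 -0.  -0. ] g 0.0
0.05 16.87 [ 0.4531 -0.3163  0.0293] open 0.0501 F [ 1.   0.2 -0.1] g 0.0
0.0493 17.08 [ 0.4532 -0.3164  0.0295] open 0.0497 F [-0.3  0.2  0.7] g 0.0
0.0486 17.3 [ 0.4532 -0.3164  0.0295] open 0.0483 F [ 0.8 -0.6 -0.1] g 0.0
0.0479 17.52 [ 0.4532 -0.3164  0.0295] open 0.0478 F [ 1.1 -0.5  0. ] g 0.0
0.0472 17.73 [ 0.4532 -0.3164  0.0295] open 0.0472 F [-0.2  0.   0.3] g 0.0
0.0465 17.95 [ 0.4532 -0.3165  0.0296] open 0.0464 F [-0.2  0.7  0.6] g 2.4
0.0458 18.17 [ 0.4532 -0.3164  0.0296] open 0.0464 F [-0.6  0.1  0.3] g 8.8
grip 18.37 [ 0.4532 -0.3164  0.0296] open 0.0464 F [ 0.2 -0.7  1.5] g 8.8
```

Run:
```python
from h import *
def st(s): print(s,round(manip.get_clock(),2),np.round(manip.get_position(),4),'open %.4f'%manip.get_opening(),'F',np.round(manip.get_force(),1),'g',np.round(manip.get_gripper_force(),1))
manip.move_linear([.4532,-.3164,.06],feed=.04); st('lift')
if manip.get_gripper_force()>3:
    manip.move_linear([.4532,-.3164,.20],feed=.1)
    tgt=LENS+B*.050; tgt[2]=.1406
    pre=tgt+B*.07; print('tgt',tgt)
    manip.move_linear([pre[0],pre[1],.20],frame=[np.pi,0,YT],feed=.12); st('over')
    manip.move_linear(pre,feed=.08); st('pre'); manip.dwell(.3)
    p=np.array(manip.get_position()); o=np.array(manip.get_tool_rot())
    c=camera('wrist'); T=np.eye(4); T[:3,:3]=R.from_euler('xyz',o).as_matrix(); T[:3,3]=p
    T=T@np.array(c['mount']); np.savez('wrist3.npz',T=T,**c); s=camera('scene'); np.savez('scene3.npz',**s); t=camera('top'); np.savez('top3.npz',**t)
    cv2.imwrite('pics/w3.png',c['frame'][...,::-1])
```

```text
lift 19.27 [ 0.4531 -0.3162  0.0598] open 0.0461 F [ 0.  -0.   0.2] g 8.8
tgt [ 0.45213477 -0.03941618  0.1406    ]
over 22.74 [ 0.43   -0.1064  0.2001] open 0.0458 F [ 0.2  0.  -0.8] g 8.8
pre 23.63 [ 0.4303 -0.106   0.1409] open 0.0460 F [ 1.1 -0.5 -0.2] g 8.8
```

View pics/w3.png

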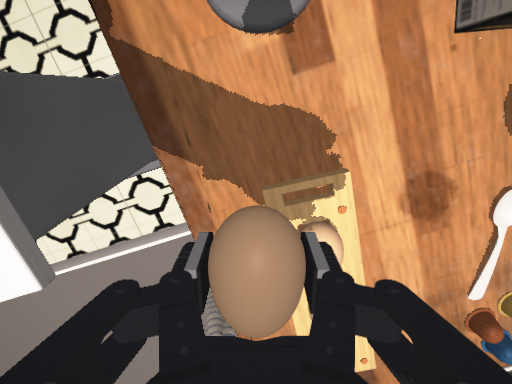

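The egg is held at about (257,270), blunt end towards the top of the picture and the torch; the foot is at (258,10). I'll close in to a 4 cm gap and measure egg against lens in one picture.

```bash
cat > meas.py <<'E'
from h import *
def meas(name):
    p=np.array(manip.get_position()); o=np.array(manip.get_tool_rot())
    c=camera('wrist'); T=np.eye(4); T[:3,:3]=R.from_euler('xyz',o).as_matrix(); T[:3,3]=p
    P,r,t=world(c,T@np.array(c['mount'])); cv2.imwrite(f'pics/{name}.png',c['frame'][...,::-1])
    hsv=cv2.cvtColor(c['frame'],cv2.COLOR_RGB2HSV)
    z=P[...,2]; d=P-p; s=d@B; u=d@N      # s along the beam, from the TCP
    ok=(z>.13)&(z<.20)&(abs(u)<.04)
    egg=ok&(hsv[...,0]<20)&(hsv[...,1]>60)&(abs(s)<.05)&(abs(u)<.026)&(z>.15)
    head=ok&(s<-.035)&(hsv[...,1]<60)
    E=np.c_[s[egg],u[egg],z[egg]]; H=np.c_[s[head],u[head],z[head]]
    print('TCP',p.round(4),'n',len(E),len(H))
    print('egg s',np.percentile(E[:,0],[.5,99.5]).round(4),'u',np.percentile(E[:,1],[1,99]).round(4),'zmax',E[:,2].max().round(4),cv2.minAreaRect(E[:,:2].astype(np.float32)))
    for k in np.arange(-.03,.04,.01):
        i=abs(E[:,0]-k)<.004
        if i.sum(): print('   egg s %.2f top z %.4f u mid %.4f'%(k,np.percentile(E[i,2],98),(E[i,1].min()+E[i,1].max())/2))
    if len(H):
        print('head s max',np.percentile(H[:,0],[95,99,99.8]).round(4))
        for k in np.arange(-.12,-.03,.01):
            i=abs(H[:,0]-k)<.005
            if i.sum()>10: print('   head s %.2f n%d top z %.4f u %.4f %.4f'%(k,i.sum(),np.percentile(H[i,2],98),H[i,1].min(),H[i,1].max()))
E
python3 - <<'E'
from meas import *
tgt=LENS+B*.050; tgt[2]=.1406
manip.move_linear(tgt+B*.022,feed=.06); manip.dwell(.3); print(manip.get_clock(),manip.get_force(),manip.get_gripper_force(),manip.get_tool_rot())
meas('w4')
E
```

```text
25.3333 [ 0.18398327  0.38166489 -0.99740718] 8.768439972773194 [3.14158071e+00 6.94335997e-05 1.24724366e+00]
TCP [ 0.4451 -0.0606  0.1406] n 10187 11113
egg s [-0.0289  0.028 ] u [-0.021   0.0209] zmax 0.1835 ((0.0012336354702711105, -0.00025964342057704926), (0.06139211356639862, 0.047326214611530304), 3.531604290008545)
   egg s -0.03 top z 0.1690 u mid 0.0001
   egg s -0.02 top z 0.1776 u mid 0.0000
   egg s -0.01 top z 0.1814 u mid -0.0001
   egg s 0.00 top z 0.1826 u mid -0.0002
   egg s 0.01 top z 0.1819 u mid 0.0003
   egg s 0.02 top z 0.1798 u mid -0.0007
   egg s 0.03 top z 0.1761 u mid -0.0007
head s max [-0.0761 -0.0744 -0.0738]
   head s -0.12 n55 top z 0.1433 u 0.0260 0.0338
   head s -0.11 n1696 top z 0.1761 u -0.0199 0.0335
   head s -0.10 n2898 top z 0.1767 u -0.0152 0.0180
   head s -0.09 n3012 top z 0.1810 u -0.0186 0.0209
   head s -0.08 n3224 top z 0.1813 u -0.0186 0.0211
   head s -0.07 n228 top z 0.1796 u -0.0167 0.0184
```

View pics/w4.png

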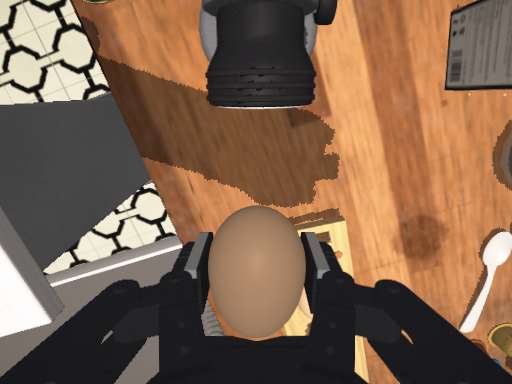

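The egg is level, with its blunt end at s = -30 mm and the lens rim at s = -74 mm, about 2 cm apart more than wanted. It is within 1.5 mm sideways and in height, so I'll advance 23.5 mm.

Run:
```python
from meas import *
p=np.array(manip.get_position())
q=p-B*.0235+N*.0012; q[2]=.1409
manip.move_linear(q,feed=.04); manip.dwell(.5)
meas('w5'); print(manip.get_clock(),manip.get_force(),manip.get_gripper_force(),manip.get_tool_rot(),manip.get_opening())
s=camera('scene'); P,_,_=world(s); cv2.imwrite('pics/s5.png',cv2.resize(s['frame'][150:290,150:400],None,fx=3,fy=3)[...,::-1])
```

```text
TCP [ 0.4537 -0.0387  0.1409] n 10177 17133
egg s [-0.0289  0.0281] u [-0.0211  0.0209] zmax 0.184 ((0.001322200521826744, -0.0001973714679479599), (0.061694301664829254, 0.04745720699429512), 3.319516897201538)
   egg s -0.03 top z 0.1693 u mid -0.0000
   egg s -0.02 top z 0.1779 u mid -0.0001
   egg s -0.01 top z 0.1817 u mid 0.0000
   egg s 0.00 top z 0.1829 u mid -0.0000
   egg s 0.01 top z 0.1822 u mid 0.0004
   egg s 0.02 top z 0.1801 u mid -0.0004
   egg s 0.03 top z 0.1762 u mid -0.0007
head s max [-0.0551 -0.0524 -0.0517]
   head s -0.11 n859 top z 0.1778 u -0.0215 0.0143
   head s -0.10 n3488 top z 0.1815 u -0.0198 0.0322
   head s -0.09 n4015 top z 0.1815 u -0.0215 0.0321
   head s -0.08 n2563 top z 0.1789 u -0.0207 0.0193
   head s -0.07 n2616 top z 0.1795 u -0.0189 0.0199
   head s -0.06 n2760 top z 0.1813 u -0.0207 0.0210
   head s -0.05 n832 top z 0.1813 u -0.0203 0.0213
26.6667 [ 0.63343589  0.27274144 -1.33439574] 8.768366407603025 [3.14158476e+00 1.44304473e-05 1.24783720e+00] 0.04601262422227722
```

View pics/s5.png

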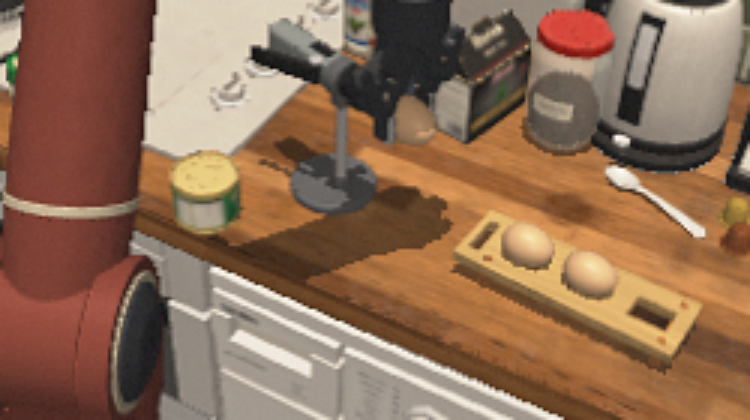

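The scene crop shows the egg held at (413,120) in front of the torch head, the lever out at (265,55), and the other two eggs still in their slots at (527,245) and (590,272). The gap is about 22 mm, and the egg is within 1 mm sideways and in height, so I'm handing in.

```bash
python3 -c "
from rig import manip,order
print(order.finish_job())"
```

```text
the job is handed in; nothing more can be done
None
```

The job is handed in: I squeezed the torch lever fully home twice and let it spring out each time, and the outsize egg is held level, blunt end about 22 mm from the lens and centred within about 1 mm, gripped at 8.8 N, with the other eggs still in their slots; I didn't re-check the mill or spice jar by camera, and no verdict came back.

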